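# Bolt the stores chest shut

## Task

The lid of the steel chest has been left ajar: push it down flat, push the barrel bolt by its knob along the slot until it is fully home in the keeper on the lid, then push the knob over sideways and down into the notch as far as it goes, so that the bolt cannot slide back. Fingertip pushes are all it needs, nothing has to be gripped: do not lift the lid farther open, and leave the tin, the stock bin, the padlock and the screwdriver where they are.

Things in the scene. Friction and masses are not known exactly. Their poses are not given: they have to be found in the camera images.
- chest: Blue sheet-steel chest, 440 long (its y) x 240 deep (x) x 130 mm high, fixed to the bench. Origin at the centre of its underside, z up, flat top at z = 0.130. The top's half at y < 0 is a fixed deck that carries a steel barrel bolt along y at x = 0; the half at y > 0 is the hinged lid, hinge line along x at y = 0.220, z = 0.128, free edge at mid chest.
- notch (a point): Fixed point on the bolt's axis at the slot's corner (chest x = 0, y = -0.047, z = 0.146); axes as the chest's. The barrel is a slotted tube 25 mm across, top at z = 0.159, from y = -0.120 to -0.020, on a plate 50 mm wide, 4 mm high. The slot is L-shaped: straight along the tube's top toward +y, and at its +y end it turns down the tube's -x side (the notch).
- lid (a joint): Opening angle of the lid (rad): 0 is shut flat, grows as it opens. The friction of its stay holds it at any angle; about 3 to 8 N downward near the free edge moves it.
- lid_press (a point): Point on the lid's top surface, 57 mm from its free edge on the centre line (chest x = 0, y = 0.060, z = 0.130 when shut): a good place to press. The keeper, a steel strap 40 mm wide and 30 mm high, stands between it and the free edge (chest y = 0.009 to 0.033 when shut).
- bolt (a joint): Travel of the bolt (m) toward the chest's +y: 0 is drawn back, 0.050 is fully home in the keeper, where it stops. Slides against about 3 N of friction and stays where it is left. If it is shot while the lid is up, it misses the keeper and props the lid.
- knob (a joint): Turn of the knob about the bolt's axis (rad): 0 is upright, in the straight part of the slot; 1.25 is down in the notch against its end, leaning to the chest's -x side, 18 degrees above level. It can turn only in the last 3 mm of the bolt's travel (before that it has some 0.3 rad of play). It takes 1 to 2 N at the ball and stays where it is left.
- knob_ball (a point): Centre of the ball, 22 mm in diameter, at the end of the knob's 10 mm thick stem, 40 mm from the bolt's axis. At chest x = 0, y = -0.097 + bolt travel, z = 0.186 when upright; at x = -0.038, y = -0.047, z = 0.159 when down in the notch with the bolt home.
- tin: Small closed tin, 48 mm in diameter, 55 mm high, standing on the deck at the far right of the bolt (chest x about 0.075, y about -0.18). Origin at the centre of its underside. Leave alone.
- stock_bin: Open-fronted blue plastic stock bin, 150 x 100 x 75 mm, on the bench beside the chest's -y end. Origin at the centre of its underside. Leave alone.
- padlock: Brass padlock lying flat on the bench on the chest's -x side, body 40 x 45 x 20 mm with a 55 mm high shackle outline. Origin under the centre of its body. Leave alone.
- driver: Screwdriver lying on the bench on the chest's +x side. Origin under its middle. Leave alone.

How it is judged:
On the way, in this order (a step that is already met when the one before it is completed fails the run):
1. the lid is pushed shut (value of joint lid below 0.025 rad), for 0.2 s.
2. the bolt is pushed home into the keeper with the lid shut (value of joint bolt above 0.045 m and value of joint lid below 0.03 rad), for 0.1 s.
3. the knob is turned down into the notch (value of joint knob above 1.05 rad and value of joint bolt above 0.045 m), for 0.1 s.
At the end, for the whole second after the job is handed in: The lid is shut (within 0.03 rad), the bolt is home in the keeper (travel over 45 of 50 mm) and the knob is down in the notch (turned over 1.05 of 1.25 rad), all at rest (all of step 3 and value of joint lid below 0.03 rad and velocity of joint knob below 0.05 rad/s and velocity of joint bolt below 0.005 m/s); the robot touches nothing.
It fails at once if the lid is lifted farther open (value of joint lid above 0.5 rad).
It fails at once if a bystander is moved or lifted (distance of any of tin, stock_bin, padlock, driver from where it was at the start of the episode above 0.015 m).
It also fails if it takes over 56 s, if anything falls off the work surface, if the arm or the gripper's body presses on something with over 40 N, if the wrist force passes 120 N, or if a joint passes its speed limit or range.

## Robot

A 6-joint arm with a two-finger parallel gripper is mounted at the origin on the work surface. World frame = base frame: x ahead of the robot, y to its left, z up, the work surface at z = 0. Lengths are in m, angles in rad, forces in N, time in s.
With the tool pointing down it reaches from about 0.225 to 0.875 m from the base axis. Payload 3.4 kg.
Tool frame: the origin (TCP) lies on the centre line of the jaws, within the pads' length; the fingertips stand 19 mm ahead of it and the grasp point (between the pads) is the TCP (nose_length is the distance from the TCP to the fingertips, in m); z points along the fingers, y is the direction in which the jaws open and shut (so a half turn about z gives the same grasp; the last joint's range is limited). The gripper opens to 85 mm and grips with 20 to 120 N. Pads are 22 mm wide; open, the fingers measure 114 mm over their backs; the gripper's body (76 mm by 85 mm) begins 54 mm behind the grasp point. The pads swing forward as they close: fully open they stand 13 mm farther back than shut.
Start: joints at [1.18, 0.276, 1.505, -0, 1.361, -0.121], TCP at [0.153, 0.554, 0.25] pointing down, gripper open.
Joint ranges: [-2.89, 2.89], [-0.75, 2.08], [0.22, 2.7], [-1.18, 4.32], [0.11, 2.71], [-2.7, 2.7]. Speed limits (rad/s): [2.57, 2.57, 3.14, 3.14, 3.14, 3.14].

## Interface

Orientations are given as a unit quaternion [w, x, y, z].
In Python, from rig import * gives the robot as it stands.
- The arm moves only by the shell command python3 -m jog 'ROWS' [OPENING] [FORCE]. ROWS is JSON, one flat list of numbers, 6 for each row, row after row: the shift along the tool's x, y, z in mm, then the turn, a rotation vector about the tool's x, y, z in degrees. In form: [tx, ty, tz, wx, wy, wz, tx, ty, tz, wx, wy, wz, ...]. A call has 1 to 10 rows; each row is the pose to reach, as a shift and turn from the pose commanded when the call began, along the tool's axes at that moment; what a row does not reach only later rows make up. A row lasts 1/8 s, in which the tool goes at most 62.5 mm and 10.7 degrees, less where a joint would pass 70% of its speed; a pose out of reach is approached as far as the arm can. A call with a gripper value outside its range is refused whole. OPENING is the closure, from 0 (fully open) to 1 (shut), set as the call begins (- or left out, the last holds). The fingers move at their own pace and stop on an object; FORCE is the grip in N (left out, the last holds). Time passes only in rows, so rows that repeat a pose let the fingers close. It gives the time, the measured TCP pose, the force and the opening at its end, in the units of the state.
- get_state(): the state, without advancing time (a new reading comes with each control period).
- get_image(name): name is "side" or "top"; returns a dict with "frame" (400x640x3 uint8, red, green, blue), "camera_matrix" (3x3 intrinsics, pixels), "k1" (the pictures are not rectified: a ray, as slopes to the right and down, at radius r is drawn at 1 + k1 r^2 times it, then the intrinsics apply), "rvec" (rotation vector, rad) and "tvec" (3), from world to camera coordinates, as OpenCV has them. Camera axes: x right, y down, z forward; pixel columns grow to the right and rows downward; lengths in m; the calibration is good to about 2 mm. A picture is of the moment at which its call begins. There is no depth.
- sign_off(): hands the job in, once; it reports no verdict.
The state is a dict: "clock": time; "qpos": joint angles; "qd": joint speeds; "effort": joint torques, N m; "position": TCP position; "ee_rot": TCP orientation; "contact_force": force on the tool from outside, world axes, zero at the start; "moment": the same for the moment, N m; "width": finger opening in m.
Only numpy, scipy, OpenCV 4.12 (cv2) and the standard library are available. Lean on these libraries where they do the work, as an engineer would, in place of code of your own. Each camera call takes 0.05 s, during which the arm holds its last target.

## Working session

There is one attempt and no reset: what is moved stays moved. The work goes in short steps, Python scripts to look and compute and a shell command to move; the robot and the scene stay as the last step left them, time stands still between calls to the robot, and variables do not carry over. Pictures are saved under pics/ and viewed, and the job is handed in when it is done.

```bash
ls; mkdir -p pics
python3 - <<'E'
from rig import *
import cv2,json
s=get_state();print(s)
for n in("side","top"):
    d=get_image(n);cv2.imwrite(f"pics/{n}0.png",d["frame"][:,:,::-1])
    print(n,d["camera_matrix"],d["k1"],d["rvec"],d["tvec"])
E
```

```text
pics
{'clock': 0.0, 'qpos': array([ 1.18001425e+00,  2.76590031e-01,  1.50617305e+00,  3.85067729e-06,
        1.36068431e+00, -1.21007748e-01]), 'qd': array([ 0.00112827, -0.00087105, -0.00027038, -0.00108378, -0.00059208,
       -0.00022993]), 'effort': array([-4.33596806e-04, -4.16776729e+01, -2.45804715e+01, -3.93834580e-04,
        1.10751728e-02, -3.09984239e-05]), 'position': array([0.15305856, 0.55372682, 0.2494266 ]), 'ee_rot': array([-2.36548506e-04,  1.34478843e-01,  9.90916031e-01, -8.96693319e-04]), 'contact_force': array([ 0.18300706, -0.45886189,  0.18180519]), 'moment': array([0.00703395, 0.00940312, 0.00856629]), 'width': 0.08550164738895578}
side [[392.80914398   0.         326.55498315]
 [  0.         392.80914398 194.47754001]
 [  0.           0.           1.        ]] 0.0031951359889894173 [ 2.10916552 -0.44807221  0.21569351] [-0.52258747  0.24838891  0.74414247]
top [[453.35464344   0.         318.04880203]
 [  0.         453.35464344 186.83927041]
 [  0.           0.           1.        ]] -0.07826380057372004 [ 2.12270914 -2.13935882  0.18033673] [-4.33306890e-04  5.76848132e-01  9.92808074e-01]
```

View pics/side0.png

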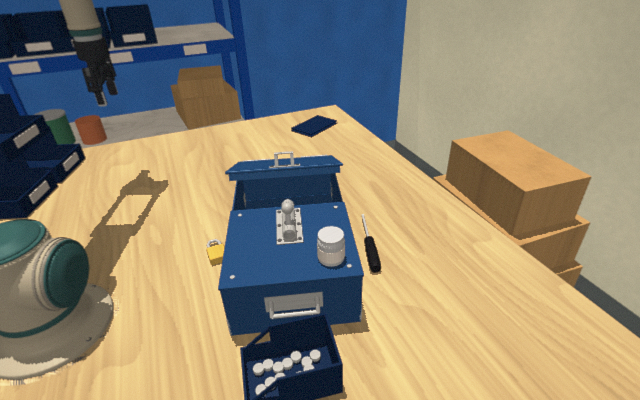

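View pics/top0.png

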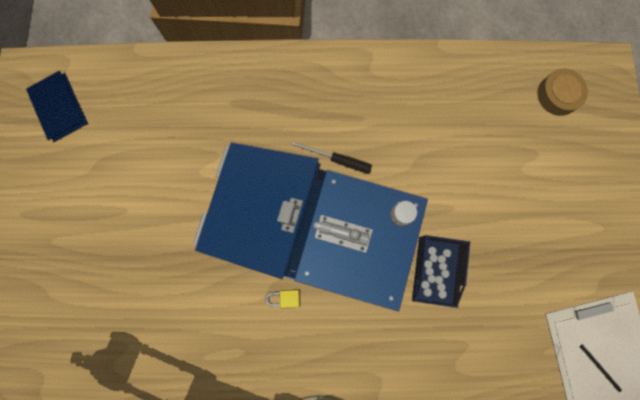

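The side view shows the chest with the lid open, the knob ball near (288,205) and the tin at (331,246). The top view has the deck corners near (427,198), (400,310), (295,279) and (322,172). Next I'll enlarge both for better readings.

Run:
```python
import cv2
a=cv2.imread("pics/top0.png");cv2.imwrite("pics/topc.png",cv2.resize(a[130:320,190:440],None,fx=3.2,fy=3.1,interpolation=cv2.INTER_CUBIC)[:600])
a=cv2.imread("pics/side0.png");cv2.imwrite("pics/sidec.png",cv2.resize(a[145:335,205:375],None,fx=3,fy=3,interpolation=cv2.INTER_CUBIC))
```

```text
(no output)
```

View pics/topc.png

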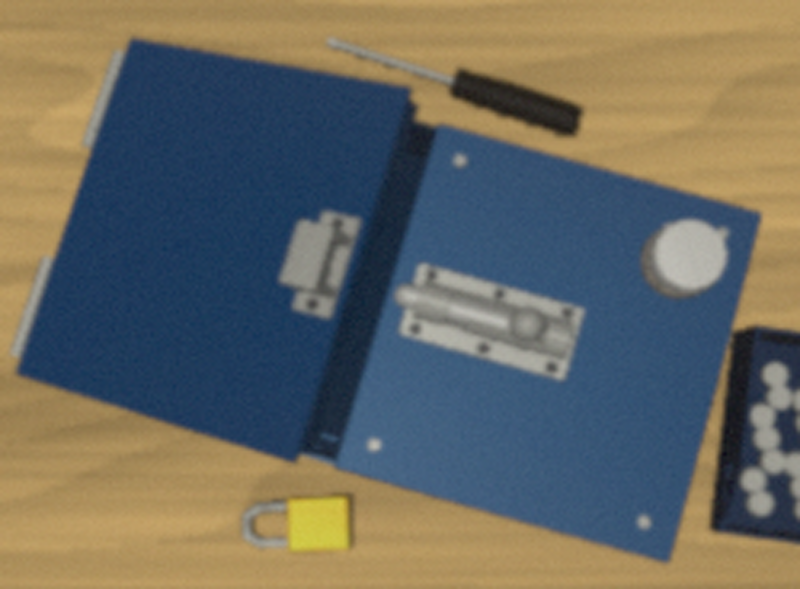

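View pics/sidec.png

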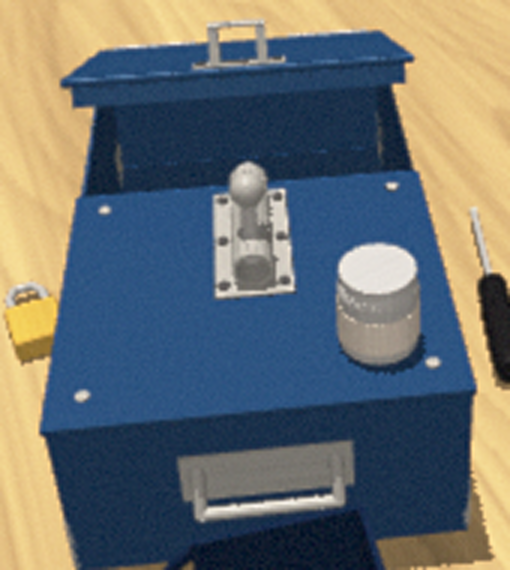

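```bash
cat > h.py <<'E'
from rig import *
import cv2,numpy as np
from scipy.optimize import least_squares
CAM={}
def cam(n,d=None):
    if n not in CAM: CAM[n]=get_image(n) if d is None else d
    return CAM[n]
def proj(n,P):
    d=cam(n);P=np.atleast_2d(P).astype(float)
    return cv2.projectPoints(P,np.array(d["rvec"]),np.array(d["tvec"]),np.array(d["camera_matrix"]),np.array([d["k1"],0,0,0.]))[0][:,0]
def c2w(p,c):
    c=np.atleast_2d(c);k,s=np.cos(p[2]),np.sin(p[2])
    return np.c_[p[0]+k*c[:,0]-s*c[:,1],p[1]+s*c[:,0]+k*c[:,1],c[:,2]]
def lid(a,c):
    c=np.atleast_2d(c).astype(float).copy();y=c[:,1]-.22;z=c[:,2]-.128
    k,s=np.cos(a),np.sin(a)
    c[:,1]=.22+y*k+z*s;c[:,2]=.128-y*s+z*k
    return c
E
python3 - <<'E'
from h import *
for n in("side","top"): cam(n)
T=[((.12,-.22,.13),(426.9,198.7)),((-.12,-.22,.13),(398.75,311)),((0,-.097,.186),(354.7,234.2))]
S=[((-.12,-.22,.13),(219.3,289.3)),((.12,-.22,.13),(362.7,274.3)),((0,-.097,.186),(287.7,206.7))]
L=[((.12,.003,.13),(318.1,158.4)),((-.12,.003,.13),(282.8,278.4)),]
LS=[((-.12,.003,.13),(205+62/3,145+82/3)),((.12,.003,.13),(205+413/3,145+60/3))]
def f(p):
    r=[]
    for n,A in(("top",T),("side",S)):
        r.append(proj(n,c2w(p,[a for a,_ in A]))-[b for _,b in A])
    r.append(proj("top",c2w(p,lid(p[3],[a for a,_ in L])))-[b for _,b in L])
    r.append(proj("side",c2w(p,lid(p[3],[a for a,_ in LS])))-[b for _,b in LS])
    return np.concatenate(r).ravel()
s=least_squares(f,[.5,.0,-.25,.3],loss='soft_l1');print(s.x,np.round(f(s.x).reshape(-1,2),1))
p=s.x
for nm,c in(("ball",(0,-.097,.186)),("ballhome",(0,-.047,.186)),("press",(0,.06,.13)),("hinge",(0,.22,.128))):print(nm,c2w(p,c))
print("pressopen",c2w(p,lid(p[3],[(0,.06,.13)])), c2w(p,lid(p[3],[(0,.003,.13)])))
print("tooldirs",get_state()["ee_rot"])
from scipy.spatial.transform import Rotation as R
q=get_state()["ee_rot"];print(R.from_quat(np.r_[q[1:],q[0]]).as_matrix())
E
```

```text
[ 0.48573855  0.00953383 -0.29290659  0.37170293] [[ 0.2 -0.7]
 [-0.6 -1.3]
 [ 3.6  0.3]
 [-0.9 -2.9]
 [ 0.1 -2. ]
 [-0.7  2.8]
 [ 0.8  0. ]
 [ 0.3 -0.8]
 [-0.4  0.4]
 [-0.6 -0.8]]
ball [[ 0.45773113 -0.08333481  0.186     ]]
ballhome [[ 0.47216795 -0.03546437  0.186     ]]
press [[0.50306272 0.06697835 0.13      ]]
hinge [[0.54926052 0.22016374 0.128     ]]
pressopen [[0.5064273  0.07813482 0.18797584]] [[0.49109325 0.02728926 0.20867838]]
tooldirs [-1.53486828e-04  1.34499980e-01  9.90913428e-01 -5.56752661e-04]
[[-9.63819464e-01  2.66555501e-01 -4.53950761e-04]
 [ 2.66555843e-01  9.63818891e-01 -1.06209942e-03]
 [ 1.54417875e-04 -1.14467533e-03 -9.99999333e-01]]
```

```bash
cat > fit.py <<'E'
from h import *
for n in("side","top"): cam(n)
u=lambda x,y:(190+x/3.2,130+y/3.1)
v=lambda x,y:(205+x/3,145+y/3)
T=[((.12,-.22,.13),(426.9,198.7)),((-.12,-.22,.13),(398.75,311)),((.025,-.120,.134),u(584,308)),((-.025,-.12,.134),u(565,380)),((.025,-.02,.134),u(420,264)),((-.025,-.02,.134),u(402,334))]
S=[((-.12,-.22,.13),(219.3,289.3)),((.12,-.22,.13),(362.7,274.3)),((-.025,-.12,.134),v(215,298)),((.025,-.12,.134),v(295,291)),((-.025,-.02,.134),v(213,194)),((.025,-.02,.134),v(285,187))]
B={"top":(354.7,234.2),"side":(287.7,206.7)}
L=[((.12,.003,.13),(318.1,158.4)),((-.12,.003,.13),(282.8,278.4)),]
LS=[((-.12,.003,.13),(205+62/3,145+82/3)),((.12,.003,.13),(205+413/3,145+60/3))]
def f(p):
    r=[]
    for n,A in(("top",T),("side",S)):
        r.append(proj(n,c2w(p,[a for a,_ in A]))-[b for _,b in A])
    for n in B:
        r.append(proj(n,c2w(p,[0,-.097+p[4],.186]))-B[n])
    r.append(proj("top",c2w(p,lid(p[3],[a for a,_ in L])))-[b for _,b in L])
    r.append(proj("side",c2w(p,lid(p[3],[a for a,_ in LS])))-[b for _,b in LS])
    return np.concatenate(r).ravel()
s=least_squares(f,[.5,.0,-.25,.3,0],loss='soft_l1')
p=s.x
E
python3 - <<'E'
from fit import *
print(s.x,np.round(f(s.x).reshape(-1,2),1))
for nm,c in(("ball",(0,-.097+p[4],.186)),("ballhome",(0,-.047,.186)),("press",(0,.06,.13)),("hinge",(0,.22,.128)),("free",(0,0,.13))):print(nm,c2w(p,c))
E
```

```text
[ 0.48492004  0.00715498 -0.29443945  0.37975819  0.00997989] [[ 1.3 -0.2]
 [ 0.4 -0.8]
 [-1.3 -1.1]
 [-1.8 -1.1]
 [ 3.8 -0.4]
 [ 2.6  0. ]
 [-1.3 -1.8]
 [ 0.2 -0.8]
 [-0.8 -3.1]
 [-0.6 -3.1]
 [-0.4  0.7]
 [-0.3  1.1]
 [-0.1 -0.6]
 [-1.   0.5]
 [ 1.8  0.1]
 [ 1.1 -0.4]
 [-0.6  0.1]
 [-0.5 -1.1]]
ball [[ 0.4596665  -0.07612022  0.186     ]]
ballhome [[ 0.47128047 -0.03782238  0.186     ]]
press [[0.50233224 0.06457288 0.13      ]]
hinge [[0.5487648  0.21768727 0.128     ]]
free [[0.48492004 0.00715498 0.13      ]]
```

```bash
cat > to.py <<'E'
# usage: to.py x y z(tip, chest frame, mm) -> shift in tool axes (mm), turn (deg) from measured pose
from rig import *
import numpy as np,sys
from scipy.spatial.transform import Rotation as R
P=(.4853,.0083,-.294)
s=get_state();q=s["ee_rot"];Rm=R.from_quat(np.r_[q[1:],q[0]])
k,sn=np.cos(P[2]),np.sin(P[2]);C=np.array([[k,-sn,0],[sn,k,0],[0,0,1]])
D=C@np.array([[-1,0,0],[0,1,0],[0,0,-1.]])
tip=s["position"]+Rm.as_matrix()[:,2]*.019
print("t",s["clock"],"tip chest mm",np.round((C.T@(tip-[P[0],P[1],0]))*1e3,1),"F chest",np.round(C.T@s["contact_force"],1),"w",round(s["width"],4))
if len(sys.argv)>3:
    c=np.array(list(map(float,sys.argv[1:4])))/1e3
    w=C@c+[P[0],P[1],0]-D[:,2]*.019
    print("shift",np.round(Rm.as_matrix().T@(w-s["position"])*1e3,1),"turn",np.round((Rm.inv()*R.from_matrix(D)).as_rotvec(degrees=True),2))
E
python3 to.py 0 77 235
python3 - <<'E'
from fit import *
def g(b): return np.concatenate([proj(n,b)[0]-B[n] for n in B])
r=least_squares(g,[.46,-.08,.186]);print(r.x,r.fun)
E
```

```text
t 0.3 tip chest mm [-476.   426.1  231. ] F chest [ 0.  -0.4  0.2] w 0.0853
shift [-467.4 -360.5   -3.8] turn [-0.03 -0.    1.39]
[ 0.45998424 -0.07657324  0.18694821] [ 0.17031439 -0.817244   -0.77617054  0.15132935]
```

```bash
python3 -m jog '[-50,-38,-4,0,0,0.3,-100,-77,-4,0,0,0.6,-155,-120,-4,0,0,1.4,-210,-162,-4,0,0,1.4,-265,-204,-4,0,0,1.4,-320,-247,-4,0,0,1.4,-375,-290,-4,0,0,1.4,-430,-332,-4,0,0,1.4,-467,-360,-4,0,0,1.4,-467,-360,-4,0,0,1.4]' 1 40; python3 to.py 0 77 195
python3 - <<'E'
from rig import *
import cv2
for n in("side","top"):
    d=get_image(n);cv2.imwrite(f"pics/{n}1.png",d["frame"][:,:,::-1])
a=cv2.imread("pics/top1.png");b=cv2.imread("pics/side1.png")
import numpy as np
c=np.hstack([cv2.resize(a[120:320,190:440],None,fx=1.6,fy=1.6),cv2.resize(b[100:300,190:440],None,fx=1.6,fy=1.6)])
cv2.imwrite("pics/c1.png",c)
E
```

```text
clock: 1.65
position: [0.5094, 0.0798, 0.2543]
ee_rot: [0.001, 0.148, 0.989, -0.0]
contact_force: [-0.8, -0.2, 0.4]
width: 0.0001
t 1.65 tip chest mm [  2.4  75.4 235.3] F chest [-0.7 -0.4  0.4] w 0.0001
shift [ 2.4  1.6 40.3] turn [-0.02  0.07 -0.2 ]
```

View pics/c1.png

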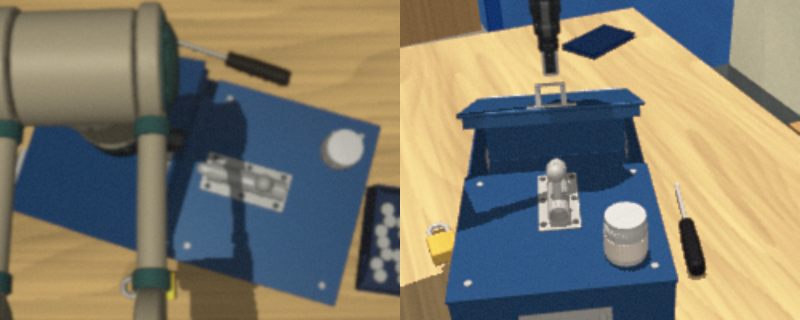

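The finger sits centred behind the keeper at about (550,72) in the side crop. I'll press down from here.

```bash
python3 -m jog '[0,0,15,0,0,0,0,0,30,0,0,0,0,0,42,0,0,0,0,0,50,0,0,0,0,0,58,0,0,0,0,0,66,0,0,0,0,0,74,0,0,0,0,0,82,0,0,0,0,0,90,0,0,0,0,0,97,0,0,0]'; python3 to.py 0 77 130
```

```text
clock: 3.0
position: [0.5077, 0.0822, 0.1577]
ee_rot: [0.001, 0.146, 0.989, -0.001]
contact_force: [-1.0, -4.2, 5.4]
width: 0.0001
t 3.0 tip chest mm [1.000e-01 7.720e+01 1.387e+02] F chest [ 0.3 -4.3  5.4] w 0.0001
shift [ 0.1 -0.2  8.7] turn [-0.09  0.12  0.07]
```

```bash
python3 -m jog '[0,0,3,0,0,0,0,0,6,0,0,0,0,0,8,0,0,0,0,0,9,0,0,0,0,0,10,0,0,0,0,0,10,0,0,0]'; python3 to.py 0 77 130
```

```text
clock: 3.75
position: [0.5077, 0.0822, 0.149]
ee_rot: [0.001, 0.146, 0.989, -0.001]
contact_force: [-2.8, -3.5, 11.9]
width: 0.0003
t 3.75 tip chest mm [1.00e-01 7.72e+01 1.30e+02] F chest [-1.7 -4.2 11.9] w 0.0003
shift [ 0.  -0.2 -0. ] turn [-0.07  0.13  0.05]
```

```bash
python3 -m jog '[0,0,1,0,0,0,0,0,2,0,0,0,0,0,3,0,0,0,0,0,3,0,0,0,0,0,3,0,0,0]'; python3 to.py 0 77 130
```

```text
clock: 4.38
position: [0.5077, 0.0822, 0.1488]
ee_rot: [0.002, 0.146, 0.989, -0.001]
contact_force: [-7.8, -3.9, 29.4]
width: 0.0003
t 4.375 tip chest mm [1.000e-01 7.720e+01 1.298e+02] F chest [-6.4 -6.  29.4] w 0.0003
shift [ 0.  -0.2 -0.2] turn [-0.05  0.22  0.06]
```

Hard stop at z = 129.8 mm, so the lid is shut. Next I'll lift and go behind the knob.

```bash
python3 -m jog '[0,0,-40,0,0,0,0,0,-98,0,0,0,0,-50,-98,0,0,0,0,-105,-98,0,0,0,0,-160,-98,0,0,0,0,-207,-98,0,0,0,0,-207,-98,0,0,0]'; python3 to.py 0 -127 170
python3 - <<'E'
from rig import *
import cv2
import numpy as np
a=get_image("top")["frame"][:,:,::-1];b=get_image("side")["frame"][:,:,::-1]
c=np.hstack([cv2.resize(a[120:320,190:440],None,fx=1.6,fy=1.6),cv2.resize(b[120:320,190:390],None,fx=2,fy=1.6)])
cv2.imwrite("pics/c2.png",c)
E
```

```text
clock: 5.25
position: [0.4467, -0.1173, 0.2419]
ee_rot: [-0.0, 0.149, 0.989, -0.0]
contact_force: [1.0, 0.3, 0.1]
width: -0.0004
t 5.25 tip chest mm [  -0.6 -131.4  222.9] F chest [0.9 0.6 0.1] w -0.0004
shift [-0.6  4.4 52.9] turn [-0.01 -0.01 -0.27]
```

View pics/c2.png

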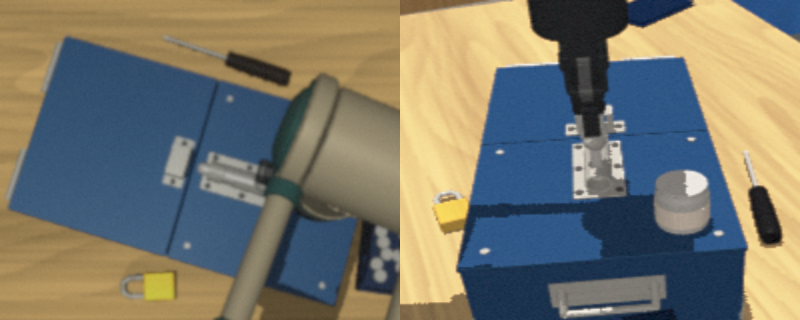

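```bash
python3 -m jog '[0,0,20,0,0,0,0,0,40,0,0,0,0,0,50,0,0,0,0,0,50,0,0,0]'; python3 to.py 0 -80 173
python3 - <<'E'
from rig import *
import cv2
b=get_image("side")["frame"][:,:,::-1]
cv2.imwrite("pics/c3.png",cv2.resize(b[150:270,230:370],None,fx=4,fy=4))
E
```

```text
clock: 5.85
position: [0.4473, -0.1142, 0.1917]
ee_rot: [-0.001, 0.146, 0.989, 0.0]
contact_force: [-0.1, 0.2, 0.5]
width: 0.0002
t 5.85 tip chest mm [  -0.9 -128.2  172.7] F chest [-0.1  0.1  0.5] w 0.0002
shift [-0.9 48.3 -0.3] turn [ 0.03 -0.09  0.08]
```

View pics/c3.png

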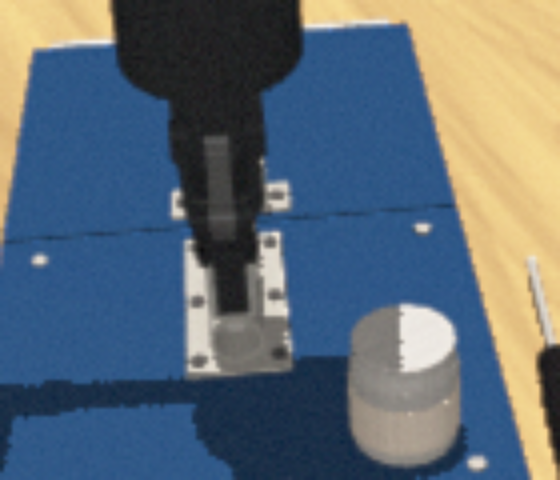

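The finger stands centred over the barrel behind the ball, which it hides, at about (235,290) in the crop. I'll push along +y.

```bash
python3 -m jog '[-1,6,0,0,0,0,-1,11,0,0,0,0,-1,16,0,0,0,0,-1,21,0,0,0,0,-1,26,0,0,0,0,-1,30,0,0,0,0,-1,34,0,0,0,0,-1,38,0,0,0,0]'; python3 to.py 0 -72 173
```

```text
clock: 6.9
position: [0.4595, -0.0791, 0.1924]
ee_rot: [0.0, 0.147, 0.989, -0.0]
contact_force: [-2.2, -4.0, 1.9]
width: 0.0001
t 6.9 tip chest mm [  0.7 -91.2 173.4] F chest [-0.9 -4.5  1.9] w 0.0001
shift [ 0.7 19.2  0.4] turn [-0.01  0.02 -0.02]
```

```bash
python3 -m jog '[0,4,0,0,0,0,0,8,0,0,0,0,0,12,0,0,0,0,0,15,0,0,0,0,0,17,0,0,0,0,0,19,0,0,0,0,0,19,0,0,0,0]'; python3 to.py 0 -72 173
```

```text
clock: 7.78
position: [0.465, -0.0608, 0.1922]
ee_rot: [0.0, 0.147, 0.989, 0.0]
contact_force: [-0.3, -2.2, 1.8]
width: -0.0003
t 7.775 tip chest mm [  0.6 -72.  173.2] F chest [ 0.4 -2.2  1.8] w -0.0003
shift [0.6 0.  0.2] turn [ 0.03  0.   -0.01]
```

```bash
python3 -m jog '[0,1.5,0,0,0,0,0,3,0,0,0,0,0,4,0,0,0,0,0,4,0,0,0,0]'; python3 to.py 0 -66 173;python3 -m jog '[0,1,0,0,0,0,0,2,0,0,0,0,0,2,0,0,0,0]'; python3 to.py 0 -66 173
```

```text
clock: 8.28
position: [0.466, -0.0574, 0.1922]
ee_rot: [-0.0, 0.146, 0.989, -0.0]
contact_force: [-0.6, -3.1, 2.1]
width: 0.0002
t 8.275 tip chest mm [  0.5 -68.5 173.2] F chest [ 0.4 -3.1  2.1] w 0.0002
shift [0.5 2.5 0.2] turn [-0.02 -0.01  0.  ]
clock: 8.65
position: [0.4662, -0.057, 0.1923]
ee_rot: [-0.0, 0.146, 0.989, -0.002]
contact_force: [-2.1, -8.1, 2.5]
width: 0.0
t 8.65 tip chest mm [  0.6 -68.1 173.3] F chest [ 0.3 -8.4  2.5] w 0.0
shift [0.6 2.  0.3] turn [-0.22 -0.    0.03]
```

```bash
python3 -m jog '[0,1,0,0,0,0,0,2,0,0,0,0,0,2,0,0,0,0]'; python3 to.py; python3 -m jog '[0,-15,0,0,0,0,0,-25,-5,0,0,0,0,-25,-50,0,0,0,-20,-25,-50,0,0,0,-42,-10,-50,0,0,0,-42,18,-50,0,0,0,-42,18,-50,0,0,0]'; python3 to.py 42 -47 173;python3 - <<'E'
from rig import *
import cv2,numpy as np
b=get_image("side")["frame"][:,:,::-1]
a=get_image("top")["frame"][:,:,::-1]
cv2.imwrite("pics/c4.png",np.hstack([cv2.resize(b[150:290,230:370],None,fx=2.8,fy=2.8),cv2.resize(a[180:280,280:380],None,fx=3.92,fy=3.92)]))
E
```

```text
clock: 9.02
position: [0.4663, -0.0566, 0.1924]
ee_rot: [-0.001, 0.146, 0.989, -0.004]
contact_force: [-3.9, -12.2, 1.8]
width: -0.0002
t 9.025 tip chest mm [  0.6 -67.7 173.4] F chest [ -0.2 -12.8   1.8] w -0.0002
clock: 9.9
position: [0.5132, -0.047, 0.2414]
ee_rot: [-0.001, 0.146, 0.989, 0.001]
contact_force: [-0.2, 0.5, -0.3]
width: 0.0001
t 9.9 tip chest mm [ 42.7 -44.8 222.4] F chest [-0.4  0.4 -0.3] w 0.0001
shift [ 0.7 -2.2 49.4] turn [ 0.08 -0.09  0.1 ]
```

View pics/c4.png

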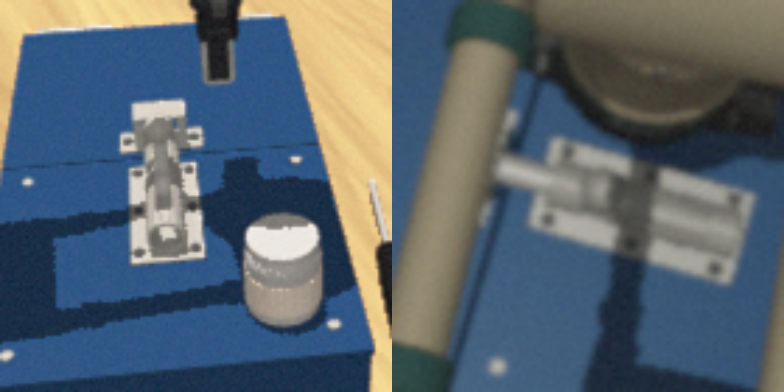

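The side view shows the bolt in the keeper, with the knob upright at about (158,130). The finger is on the +x side. I'll lower it there and push toward -x.

```bash
python3 -m jog '[0,-2,20,0,0,0,0,-2,40,0,0,0,0,-2,54,0,0,0,6,-2,54,0,0,0,12,-2,54,0,0,0,18,-2,54,0,0,0,23,-2,54,0,0,0,28,-2,54,0,0,0,33,-2,54,0,0,0]'; python3 to.py -9 -47 167
```

```text
clock: 11.12
position: [0.4808, -0.0407, 0.1888]
ee_rot: [0.001, 0.147, 0.989, 0.0]
contact_force: [0.6, 0.5, 1.5]
width: -0.0003
t 11.125 tip chest mm [  9.9 -48.2 169.8] F chest [0.4 0.6 1.5] w -0.0003
shift [18.9  1.2  2.7] turn [ 0.02  0.1  -0.01]
```

```bash
python3 -m jog '[5,1,1,0,0,0,10,1,2,0,0,0,15,1,2,0,0,0,20,1,2,0,0,0,20,1,2,0,0,0]'; python3 to.py -9 -47 167;python3 - <<'E'
from rig import *
import cv2,numpy as np
b=get_image("side")["frame"][:,:,::-1]
a=get_image("top")["frame"][:,:,::-1]
cv2.imwrite("pics/c5.png",np.hstack([cv2.resize(b[150:290,230:370],None,fx=2.8,fy=2.8),cv2.resize(a[180:280,280:380],None,fx=3.92,fy=3.92)]))
E
```

```text
clock: 11.75
position: [0.4611, -0.0338, 0.1861]
ee_rot: [-0.0, 0.147, 0.989, 0.0]
contact_force: [1.3, -0.1, -1.2]
width: 0.0001
t 11.75 tip chest mm [-11.  -47.3 167.1] F chest [ 1.3  0.3 -1.2] w 0.0001
shift [-2.   0.3  0.1] turn [-0.   -0.04 -0.01]
```

View pics/c5.png

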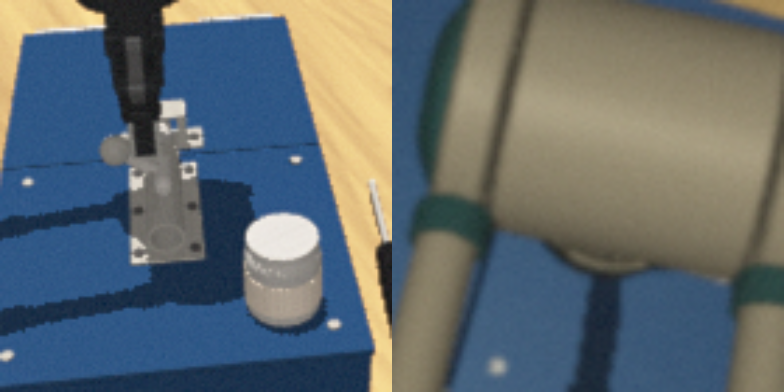

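The ball now leans to -x at about (115,150), left of the finger. I'll lift and press it down from above.

```bash
python3 -m jog '[-5,0,0,0,0,0,-5,0,-33,0,0,0,15,0,-33,0,0,0,29,0,-33,0,0,0,29,0,-33,0,0,0,29,0,-25,0,0,0,29,0,-18,0,0,0,29,0,-12,0,0,0,29,0,-7,0,0,0,29,0,-4,0,0,0]'; python3 to.py -40 -47 170
```

```text
clock: 13.1
position: [0.4337, -0.0255, 0.1898]
ee_rot: [-0.0, 0.147, 0.989, 0.0]
contact_force: [-1.6, 0.0, 2.4]
width: 0.0
t 13.1 tip chest mm [-39.7 -47.3 170.8] F chest [-1.5 -0.4  2.4] w 0.0
shift [0.4 0.3 0.8] turn [ 0.   -0.05 -0.02]
```

```bash
python3 -m jog '[0,0,1,0,0,0,0,0,2,0,0,0,0,0,3,0,0,0,0,0,3,0,0,0]'; python3 to.py;python3 -m jog '[0,0,1,0,0,0,0,0,2,0,0,0,0,0,2,0,0,0]'; python3 to.py
```

```text
clock: 13.6
position: [0.434, -0.0256, 0.188]
ee_rot: [0.0, 0.147, 0.989, 0.0]
contact_force: [-3.3, 0.7, 6.0]
width: 0.0
t 13.6 tip chest mm [-39.3 -47.3 169. ] F chest [-3.3 -0.3  6. ] w 0.0
clock: 13.98
position: [0.434, -0.0255, 0.1874]
ee_rot: [0.001, 0.147, 0.989, 0.0]
contact_force: [-5.2, 1.6, 16.1]
width: 0.0001
t 13.975 tip chest mm [-39.3 -47.2 168.4] F chest [-5.4 -0.  16.1] w 0.0001
```

Hard stop at 168.4 mm, about where the ball's top should be when it is fully down. I'll retreat and check.

```bash
python3 -m jog '[0,0,-30,0,0,0,0,0,-80,0,0,0,40,0,-120,0,0,0,90,60,-120,0,0,0,140,120,-120,0,0,0,140,180,-120,0,0,0,140,220,-120,0,0,0,140,220,-120,0,0,0]'; python3 to.py;python3 - <<'E'
from h import *
import to
for n in("side","top"): cam(n)
b=cam("side")["frame"][:,:,::-1].copy();a=cam("top")["frame"][:,:,::-1].copy()
for n,i in(("side",b),("top",a)):
    print(n,proj(n,c2w(to.P,[[-.038,-.047,.159],[0,-.047,.186]])))
cv2.imwrite("pics/c6.png",np.hstack([cv2.resize(b[150:290,230:370],None,fx=2.8,fy=2.8),cv2.resize(a[180:280,280:380],None,fx=3.92,fy=3.92)]))
cv2.imwrite("pics/c7.png",a)
E
```

```text
clock: 14.98
position: [0.3644, 0.2295, 0.3051]
ee_rot: [0.001, 0.143, 0.99, 0.001]
contact_force: [0.3, -1.8, -0.2]
width: 0.0002
t 14.975 tip chest mm [-179.8  176.7  286.1] F chest [ 0.8 -1.6 -0.2] w 0.0002
t 14.975 tip chest mm [-179.8  176.7  286.1] F chest [ 0.8 -1.6 -0.2] w 0.0002
side [[267.94657203 208.10234406]
 [286.14282955 195.18365666]]
top [[328.73626913 246.84174334]
 [334.41606626 227.63036765]]
```

View pics/c6.png

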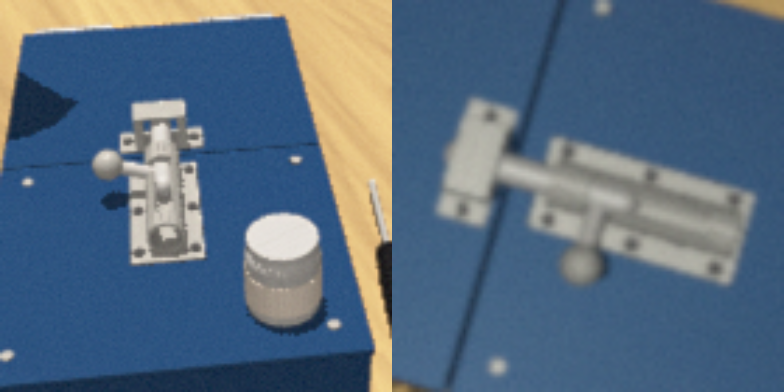

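View pics/c7.png

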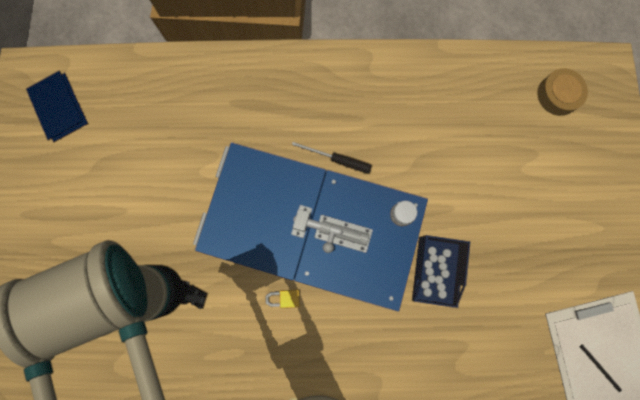

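The ball is at (268.2,208.9) in the side view and (328.7,247.6) in the top view. Both are within 1 px of where it should be fully down. The tin, bin, padlock and screwdriver look unmoved, and the arm is clear.

```bash
python3 -c "
from rig import *
print(sign_off())"
```

```text
the job is handed in; nothing more can be done
None
```

The chest is bolted shut and the job was handed in at about 15 s of the 56 s allowed; no verdict was reported. I used the closed fingertips to press the lid flat, push the bolt home by its knob, and turn the knob sideways and down into the notch.

- **Stops:** each of the three moves ended on a hard stop:
  - lid: 29 N, with its top at z = 129.8 mm.
  - bolt: 13 N, with the fingertips about where full travel puts them.
  - knob: 16 N, with the ball's top at z = 168.4 mm where I expected about 170. That is within the 2 mm calibration.
- **Final pictures:** the lid is flat, the bolt is in the keeper, and the ball is within 1 px of its fully-down position in both views. The tin, bin, padlock and screwdriver look unmoved, and the arm is clear of everything.
- **Disagreements:** in the first fit of the chest's position, some corners of the bolt's plate were 3–4 px off. I assumed the plate was as long as the barrel, which is probably wrong. The bolt also started about 10 mm along its travel, not fully drawn back. Neither affected the result.

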